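Dock and lock an instrument cassette

TASK

Lay the short steel instrument cassette, handle end towards the open front, flat on the docking station's deck in front of the pocket, and slide it in under the wire guard until it drops fully home in the pocket. Then pull up the spring plunger on the locking arm, swing the arm round so that it lies across the near edge of the seated cassette, and let the plunger snap into the notch there. Let go, and leave the long cassette, the jar, the carton and the bottle where they stand.

Things in the scene. Friction and masses are not known exactly. Their poses are not given: they have to be found in the camera images.
- dock: Fixed aluminium docking station. Origin on the bench under the pocket's centre; x = slide-in direction (open front at -x, guarded back at +x), z up. Block x -170 to 85, y -65 to 175 mm, deck top 30 mm above the bench, no fences along the slide-in lane (y = 0). A steel locking arm turns on a vertical pivot at its left (+y).
- pocket (a point): Centre of the grey floor of the dock's rectangular pocket, axes as the dock's: dock x = 0, y = 0, 22 mm above the bench. Pocket 126 (x) by 86 (y) mm, 8 mm deep.
- guard (a point): Centre of the front wire of the guard roofing the back of the pocket: dock x = 12, y = 0. Guard of 5 mm steel wires, dock x 10 to 75 mm, underside 24 mm and top 29 mm above the deck, on wire legs at dock y = -54 and 54 mm.
- pivot (a point): On the locking arm's vertical axis, at deck height: dock x = -60, y = 85 mm.
- lock_arm (a joint): Arm angle (rad), counter-clockwise from above positive; axis at pivot. 0 = parked, pin in the parked notch, tip towards the open front beside the lane; 1.396 (80 degrees) = locked, pin in the other notch, tip pointing to dock -y across the lane. Stops at -0.05 and 1.446. The tail with the plunger points 10 degrees + this angle from dock +x towards +y. Light friction, cannot turn with the pin in a notch.
- lock_tip (a point): Tip end of the locking arm, 103 mm from the pivot, on its centre line. The arm is a steel bar 16 mm wide, 8 mm thick, underside 11 mm above the deck; its tail on the other side of the pivot carries the plunger.
- plunger (a joint): Lift of the spring plunger (m): 0 = down, pin in a notch; 0.016 = fully up. The spring pulls down, 4 N at 0 to 8 N at full lift. The 8 mm pin is clear of the notched plate above 0.010; let go between notches it rides on the plate at about 0.009 and snaps down over a notch (11 mm wide, about 0.02 rad of play either way).
- plunger_knob (a point): On the axis of the plunger's upright black knob (26 mm across, 30 mm tall), 12 mm below its top, 54 mm above the deck while down and 60 mm from the pivot. Knob underside 36 mm above the deck; a collar 18 mm wide on the arm below reaches 29 mm. Moves with arm and plunger.
- short_cassette: The cassette to dock: flat steel case 120 (x) by 80 (y) by 16 mm, about 0.28 kg, origin at the centre of its underside, z up. A black bridge handle near its -x end stands too tall for the guard: the +x end goes in first. Seated, its x axis is along the dock's x and its top 8 mm above the deck.
- short_cassette_grip (a point): Centre of the short cassette's handle bar: 12 (x) by 56 (y) by 16 mm, at cassette x = -38 mm, from 36 to 52 mm above the underside, on two feet.
- long_cassette: Bystander: the same kind of case but 160 by 92 by 16 mm, too big for the pocket; same handle bar at x = -58 mm. Origin at the centre of its underside.
- jar: Bystander: small closed jar, 42 mm across, 55 mm tall, standing on the dock's deck at its front left corner. Origin at the centre of its underside.
- carton: Bystander: cardboard carton 100 by 60 by 55 mm on the bench. Origin at the centre of its underside.
- bottle: Bystander: bottle 56 mm across, 150 mm tall, on the bench. Origin at the centre of its underside.
Things that resemble listed ones, but are neither listed nor needed, are in the scene too. Leave any purple or turquoise look-alike of the short_cassette alone.

How it is judged:
By the outcome, as a careful person would: the job done as asked, in the order asked, and still so for the second after the job is handed in, with the robot touching nothing.
It also fails if it takes over 67 s, if anything falls off the work surface, if the arm or the gripper's body presses on something with over 40 N, if the wrist force passes 120 N, or if a joint passes its speed limit or range.

ROBOT

A 6-joint arm with a two-finger parallel gripper is mounted at the origin on the work surface. World frame = base frame: x ahead of the robot, y to its left, z up, the work surface at z = 0. Lengths are in m, angles in rad, forces in N, time in s.
With the tool pointing down it reaches from about 0.35 to 0.85 m from the base axis. Payload 8.1 kg.
Tool frame: the origin (TCP) lies midway between the tips of the shut fingers; the grasp point (between the pads) lies 19 mm behind it (robot.grip_point_offset is the distance from the TCP to the grasp point, in m); z points along the fingers, y is the line along which they close (so a half turn about z gives the same grasp; the last joint's range is limited). The gripper opens to 93 mm and grips with 3 to 60 N. Pads are 15 mm wide; open, the fingers measure 128 mm over their backs; the gripper's body (75 mm by 188 mm) begins 65 mm behind the grasp point.
Start: joints at [-1.321, 0.13, 1.488, -0, 1.523, -0.085], TCP at [0.197, -0.567, 0.182] pointing down, gripper open.
Joint ranges: [-2.96, 2.96], [-0.89, 2.26], [0.02, 2.5], [-1.34, 4.48], [0, 2.73], [-2.66, 2.66]. Speed limits (rad/s): [2.39, 2.39, 2.79, 3.14, 3.14, 3.14].

INTERFACE

Orientations are given as a rotation vector (axis times angle).
In Python, from plant import robot, read_camera, job gives the robot as it stands.
- The arm moves only by the shell command python3 -m inch 'ROWS' [FORCE]. ROWS is JSON, one flat list of numbers, 5 for each row, row after row: the shift along the world's x, y, z in mm, then the turn about the world's z in degrees, then the opening in per cent of the stroke, from 0 (shut) to 100 (fully open). In form: [dx, dy, dz, yaw, hand, dx, dy, dz, yaw, hand, ...]. A call has 1 to 10 rows; each row is the pose to reach, as a shift and turn from the pose commanded when the call began; what a row does not reach only later rows make up. A row lasts 1/12 s, in which the tool goes at most 41.7 mm and 7.16 degrees, less where a joint would pass 70% of its speed; a pose out of reach is approached as far as the arm can. A call with a gripper value outside its range is refused whole. The fingers move at their own pace and stop on an object; FORCE is the grip in N (left out, the last holds). Time passes only in rows, so rows that repeat a pose let the fingers close. It gives the time, the measured TCP pose, the force, the opening and the grip force at its end, in the units of the state.
- robot.read_state(): the state, without advancing time (a new reading comes with each control period).
- read_camera(name): name is "side" or "top"; returns a dict with "image" (384x512x3 uint8, blue, green, red), "K" (3x3 intrinsics, pixels), "extrinsics" (4x4, takes a point from world to camera coordinates). Camera axes: x right, y down, z forward; pixel columns grow to the right and rows downward; lengths in m; the calibration is good to about 2 mm. A picture is of the moment at which its call begins. There is no depth.
- job.close_job(): hands the job in; it is judged then, once.
The state is a dict: "t": time; "q": joint angles; "dq": joint speeds; "joint_torque": joint torques, N m; "tool_pos": TCP position; "orientation": TCP orientation; "force": force on the tool from outside, world axes, zero at the start; "wrist_torque": the same for the moment, N m; "opening": finger opening in m; "gripper_force": force on a finger pad.
Only numpy, scipy, OpenCV 4.12 (cv2) and the standard library are available. Lean on these libraries where they do the work, as an engineer would, in place of code of your own. Each camera call takes 0.05 s, during which the arm holds its last target. There are 200 camera calls.

## Working session

There is one attempt and no reset: what is moved stays moved. The work goes in short steps, Python scripts to look and compute and a shell command to move; the robot and the scene stay as the last step left them, time stands still between calls to the robot, and variables do not carry over. Pictures are saved under pics/ and viewed, at most 10 in all, crops included, and the job is handed in when it is done.

```bash
ls; mkdir -p pics; cat > h.py <<'E'
import numpy as np,cv2
from plant import robot,read_camera,job
def ray(c,u,v):
    E=c["extrinsics"];R=E[:3,:3];t=E[:3,3]
    d=R.T@np.linalg.inv(c["K"])@np.array([u,v,1.]);return -R.T@t,d
def onz(c,u,v,z):
    o,d=ray(c,u,v);return o+d*(z-o[2])/d[2]
def proj(c,p):
    E=c["extrinsics"];q=c["K"]@(E[:3,:3]@np.asarray(p,float)+E[:3,3]);return q[:2]/q[2]
E
python3 - <<'E'
from h import *
for n in("top","side"):
    c=read_camera(n);cv2.imwrite(f"pics/{n}0.png",cv2.resize(c["image"],(800,600),interpolation=cv2.INTER_CUBIC));o,d=ray(c,256,192);print(n,o,d)
s=robot.read_state();print(s)
E
```

```text
pics
top [ 0.38767055 -0.09222206  1.25037101] [ 0.0937718  -0.0057077  -0.99569619]
side [0.02123775 0.60087362 0.97498766] [ 0.37766551 -0.55568125 -0.74072054]
{'t': 0.1, 'q': array([-1.32138901e+00,  1.31097591e-01,  1.48915600e+00,  2.18793977e-05,
        1.52298996e+00, -8.53813238e-02]), 'dq': array([ 0.00263382, -0.00065638, -0.00230164,  0.00156012,  0.00020806,
       -0.00010572]), 'joint_torque': array([ 9.44611347e-04, -5.61339319e+01, -4.93095946e+01,  7.70561979e-02,
        2.91169609e-02, -6.89109015e-05]), 'tool_pos': array([ 0.19704202, -0.56612428,  0.18079315]), 'orientation': array([-3.09605644e+00, -5.23156161e-01,  1.78133670e-04]), 'force': array([-0.23945457, -0.10800446, -1.00304142]), 'wrist_torque': array([0.03869503, 0.00891844, 0.02480501]), 'gripper_force': 0.0, 'opening': 0.09315553250523845}
```

View pics/top0.png

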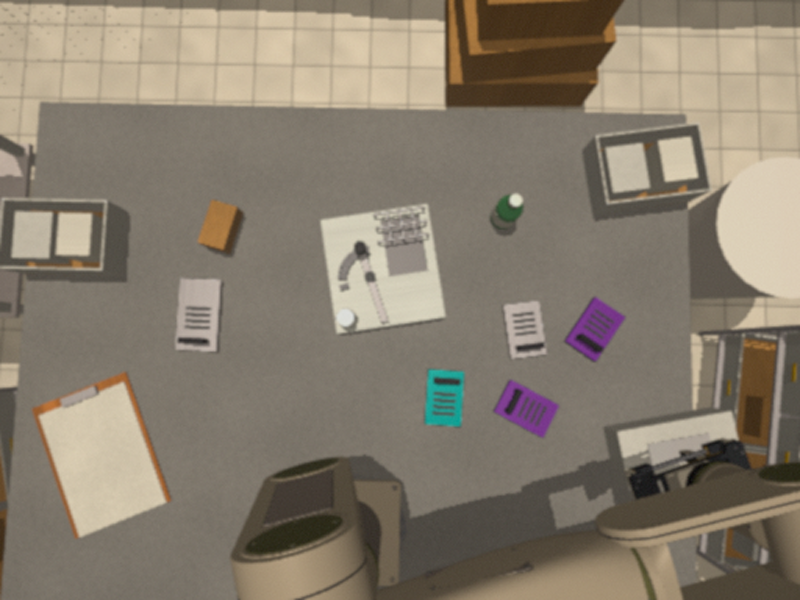

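View pics/side0.png

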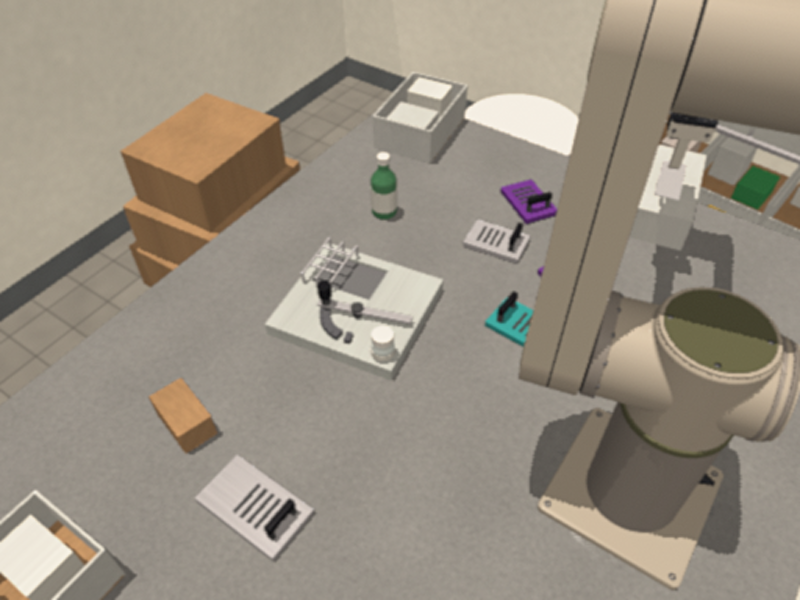

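Top view (800x600). These could be taken for the target:
- steel cassette at (525,330)
- larger steel cassette at (199,315), which is the long one
- purple look-alikes at (596,329) and (526,408)
- turquoise look-alike at (445,397)

I choose the small steel one at (525,330), with its handle at (530,348). The dock is at (382,268), the pocket at (406,255) and the plunger knob at (361,248).

```bash
python3 - <<'E'
from h import *
c=read_camera("top");im=c["image"];hsv=cv2.cvtColor(im,cv2.COLOR_BGR2HSV)
k=.64
def blob(seed,thr,box):
    m=np.zeros(im.shape[:2],np.uint8);x0,y0,x1,y1=box
    m[y0:y1,x0:x1]=((hsv[y0:y1,x0:x1,2]>thr)*255)
    m=cv2.morphologyEx(m,cv2.MORPH_CLOSE,np.ones((5,5)))
    cs,_=cv2.findContours(m,cv2.RETR_EXTERNAL,cv2.CHAIN_APPROX_NONE);return max(cs,key=cv2.contourArea)
for n,box,thr,z in(("short",(310,180,362,240),140,.016),("long",(105,170,150,232),140,.016),("dock",(195,122,295,222),150,.030)):
    ct=blob(None,thr,box)[:,0]
    P=np.array([onz(c,u,v,z)[:2] for u,v in ct]).astype(np.float32)*1000
    r=cv2.minAreaRect(P);print(n,r,cv2.boxPoints(r).round(1).tolist())
for n,box,z in(("short",(320,210,352,232),.052),):
    x0,y0,x1,y1=box;m=(hsv[y0:y1,x0:x1,2]<60).astype(np.uint8)
    ys,xs=np.nonzero(m);P=np.array([onz(c,u+x0,v+y0,z)[:2] for u,v in zip(xs,ys)],np.float32)*1000
    print("handle",cv2.minAreaRect(P),P.mean(0),len(xs))
a=cv2.resize(im[125:220,200:300],(400,380),interpolation=cv2.INTER_CUBIC)
b=cv2.resize(im[175:270,290:390],(400,380),interpolation=cv2.INTER_CUBIC)
cv2.imwrite("pics/crop.png",np.hstack([a,b]))
E
```

```text
short ((447.0503234863281, -374.7080993652344), (120.88587951660156, 81.41156768798828), 8.414542198181152) [[381.29998779296875, -343.29998779296875], [393.20001220703125, -423.79998779296875], [512.7999877929688, -406.1000061035156], [500.8999938964844, -325.6000061035156]]
long ((463.910888671875, 349.3367004394531), (92.99790954589844, 161.3113250732422), 89.14323425292969) [[382.6000061035156, 304.0], [543.9000244140625, 301.6000061035156], [545.2999877929688, 394.6000061035156], [384.0, 397.0]]
dock ((574.7474975585938, -57.67671203613281), (257.7001647949219, 244.78756713867188), 9.940908432006836) [[426.70001220703125, 40.599998474121094], [469.0, -200.5], [722.7999877929688, -156.0], [680.5, 85.0999984741211]]
handle ((407.0498352050781, -377.73602294921875), (5.151287078857422, 47.7106819152832), 9.391509056091309) [ 407.52673 -377.88123] 22
```

View pics/crop.png

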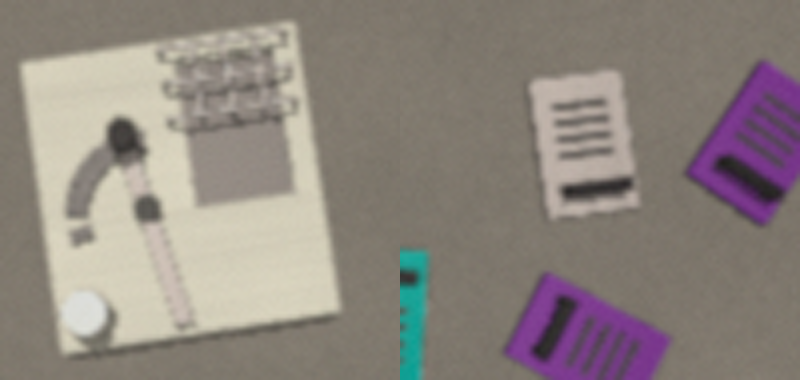

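The crop confirms the choice: a steel case with a black handle bar at (595,187), towards the robot. The dock's pocket is at (243,160), the guard at (230,80), the knob at (122,135) and the arm tip at (185,325). Next I refine the dock and cassette edges by sub-pixel line fits.

```bash
cat >> h.py <<'E'
def R2(a): return np.array([[np.cos(a),-np.sin(a)],[np.sin(a),np.cos(a)]])
def edge(c,g,o,a,p,q,n,z,w=10,L=None):
    """strongest step along normal n over segment p-q (local mm frame o,a); returns world pts mm"""
    out=[]
    n=np.array(n,float);s=np.arange(-w,w+.1,.5)
    for t in np.linspace(0,1,25):
        b=np.array(p)*(1-t)+np.array(q)*t
        W=[o+R2(a)@(b+n*k) for k in s]
        uv=np.array([proj(c,[x/1000,y/1000,z]) for x,y in W],np.float32)
        v=cv2.remap(g,uv[None,:,0].copy(),uv[None,:,1].copy(),cv2.INTER_LINEAR)[0].astype(float)
        d=np.abs(np.gradient(cv2.GaussianBlur(v[None],(1,1),0)[0]));d=np.convolve(d,np.ones(5)/5,'same');d[:3]=d[-3:]=0
        i=d.argmax();w_=d[max(0,i-4):i+5];k=(s[max(0,i-4):i+5]*w_).sum()/w_.sum()
        out.append(np.r_[b+n*k])
    out=np.array(out);N=(out-np.array(p))@n
    med=np.median(N);ok=abs(N-med)<3
    tdir=(np.array(q)-p)/np.linalg.norm(np.array(q,float)-p)
    T=(out-np.array(p))@tdir
    f=np.polyfit(T[ok]-T.mean(),N[ok],1)
    return f[1],np.degrees(np.arctan(f[0])),ok.sum(),N[ok].std()
E
python3 - <<'E'
from h import *
c=read_camera("top");g=cv2.cvtColor(c["image"],cv2.COLOR_BGR2GRAY).astype(np.float32)
o=np.array([626.,-104.6]);a=np.radians(9.9)
for nm,p,q,n in(("front",(-170,-55),(-170,110),(1,0)),("back",(85,-55),(85,165),(1,0)),("right",(-160,-65),(75,-65),(0,1)),("left",(-120,175),(75,175),(0,1)),
 ("pfront",(-63,-35),(-63,35),(1,0)),("pright",(-55,-43),(2,-43),(0,1)),("pleft",(-55,43),(2,43),(0,1))):
    print(nm,n,np.round(edge(c,g,o,a,p,q,n,.03),2))
o=np.array([447.,-374.7]);a=np.radians(8.4)
for nm,p,q,n in(("front",(-60,-33),(-60,33),(1,0)),("back",(60,-33),(60,33),(1,0)),("right",(-52,-40),(52,-40),(0,1)),("left",(-52,40),(52,40),(0,1))):
    print("S",nm,n,np.round(edge(c,g,o,a,p,q,n,.016),2))
# knob in both views: dark centroid
for n,(x0,y0,x1,y1) in(("top",(222,150,240,166)),("side",(202,178,212,194))):
    c=read_camera(n);h=c["image"][y0:y1,x0:x1].max(2)
    ys,xs=np.nonzero(h<55);print(n,xs.mean()+x0,ys.mean()+y0,len(xs))
o=np.array([626.,-104.6])
A=R2(np.radians(9.9))
for n in("top","side"):
    c=read_camera(n)
    for l in((-60,85,41),(-60+60*np.cos(.1745),85+60*np.sin(.1745),96),(-60+60*np.cos(.1745),85+60*np.sin(.1745),66)):
        w=o+A@np.array(l[:2]);print(n,l,np.round(w,1),proj(c,[w[0]/1000,w[1]/1000,l[2]/1000]).round(1))
E
```

```text
front (1, 0) [-1.24 -0.3  25.    0.85]
back (1, 0) [-0.42 -0.15 25.    0.89]
right (0, 1) [-0.38  0.1  24.    0.79]
left (0, 1) [ 0.9   0.12 25.    0.85]
pfront (1, 0) [-0.89  0.2  25.    0.74]
pright (0, 1) [ 0.43 -0.44 25.    0.83]
pleft (0, 1) [-0.08 -0.09 25.    0.88]
S front (1, 0) [-0.03  0.11 19.    0.71]
S back (1, 0) [-2.01e+00  2.00e-02  2.50e+01  8.00e-01]
S right (0, 1) [ 0.23 -0.06 22.    0.92]
S left (0, 1) [ 1.0e-02 -1.4e-01  2.5e+01  8.0e-01]
top nan nan 0
side 207.27380952380952 186.0952380952381 84
top (-60, 85, 41) [552.3 -31.2] [236.4 176.7]
top (np.float64(-0.9111918072427088), np.float64(95.41694515486851), 96) [608.7 -10.8] [229.8 157.2]
top (np.float64(-0.9111918072427088), np.float64(95.41694515486851), 66) [608.7 -10.8] [230.4 158.9]
side (-60, 85, 41) [552.3 -31.2] [226.8 198.6]
side (np.float64(-0.9111918072427088), np.float64(95.41694515486851), 96) [608.7 -10.8] [205.4 181.6]
side (np.float64(-0.9111918072427088), np.float64(95.41694515486851), 66) [608.7 -10.8] [206.3 188.9]<stdin>:13: RuntimeWarning: Mean of empty slice.
  ret = ret.dtype.type(ret / rcount)
```

```bash
python3 -m inch '[20,18,-5,7,100,40,36,-10,14,100,60,54,-15,21,80,80,72,-20,28,60,100,90,-25,35,50,125,112,-30,42,50,150,134,-40,49,50,175,155,-50,56,50,195,172,-60,63,50,211,187,-70,70,50]' 20; python3 -m inch '[0,0,0,7,50,0,0,0,9.1,50,0,0,0,9.1,50,0,0,0,9.1,50]'
python3 - <<'E'
from h import *
s=robot.read_state();print(s["t"],s["tool_pos"],s["orientation"],s["q"],s["force"])
c=read_camera("side");cv2.imwrite("pics/g1.png",cv2.resize(c["image"][100:230,270:400],(600,600),interpolation=cv2.INTER_CUBIC))
E
```

```text
t: 1.23
tool_pos: [0.4098, -0.3782, 0.1115]
orientation: [2.229, 2.213, 0.0]
force: [1.3, 0.2, -0.1]
opening: 0.0476
gripper_force: 0.0
t: 1.57
tool_pos: [0.4083, -0.3797, 0.1118]
orientation: [2.057, 2.374, -0.0]
force: [0.5, -0.2, -0.3]
opening: 0.0468
gripper_force: 0.0
1.5667 [ 0.40825344 -0.37967805  0.11182176] [ 2.05700882e+00  2.37433605e+00 -9.91837033e-05] [-8.41078912e-01  5.93191139e-02  1.69277530e+00 -4.62894344e-05
  1.38935644e+00 -9.84045886e-01] [ 0.51713299 -0.18546645 -0.34740869]
```

```bash
python3 -m inch '[0,0,-25,0,50,0,0,-50,0,50,0,0,-70,0,50,0,0,-86,0,50,0,0,-86,0,50,0,0,-86,0,5,0,0,-86,0,5,0,0,-86,0,5,0,0,-86,0,5,0,0,-86,0,5]' 25; python3 - <<'E'
from h import *
s=robot.read_state();print(s["tool_pos"],s["opening"],s["gripper_force"],s["force"])
c=read_camera("top");cv2.imwrite("pics/g1.png",cv2.resize(c["image"][170:270,280:400],(720,600),interpolation=cv2.INTER_CUBIC))
E
```

```text
t: 2.45
tool_pos: [0.4088, -0.3804, 0.027]
orientation: [2.054, 2.374, -0.0]
force: [-0.9, -0.6, -0.9]
opening: 0.0177
gripper_force: 0.0
[ 0.40880747 -0.38040813  0.02700422] 0.01765836691526796 0.0 [-0.8526606  -0.58309776 -0.85059577]
```

```bash
python3 -m inch '[0,0,0,0,0,0,0,0,0,0,0,0,0,0,0,0,0,0,0,0]' 30; python3 -m inch '[0,0,10,0,0,0,0,40,0,0,0,0,80,0,0,0,0,110,0,0,0,0,110,0,0,0,0,110,0,0]' 30
```

```text
t: 2.83
tool_pos: [0.4082, -0.3796, 0.0257]
orientation: [-2.055, -2.376, -0.0]
force: [0.0, -0.2, -0.3]
opening: 0.0006
gripper_force: 0.0
t: 3.33
tool_pos: [0.4097, -0.3813, 0.1394]
orientation: [2.051, 2.371, -0.001]
force: [-0.3, 0.1, 0.6]
opening: 0.0004
gripper_force: 0.0
```

```bash
python3 - <<'E'
from h import *
a=cv2.imread("pics/g1.png");a=cv2.resize(a,(400,333))
c=read_camera("top");b=cv2.resize(c["image"][170:270,280:400],(400,333),interpolation=cv2.INTER_CUBIC)
c=read_camera("side");d=cv2.resize(c["image"][120:220,260:380],(320,267),interpolation=cv2.INTER_CUBIC)
o=np.zeros((600,800,3),np.uint8);o[:333,:400]=a;o[:333,400:]=b;o[333:,:320]=d
cv2.imwrite("pics/g2.png",o)
E
```

```text
(no output)
```

View pics/g2.png

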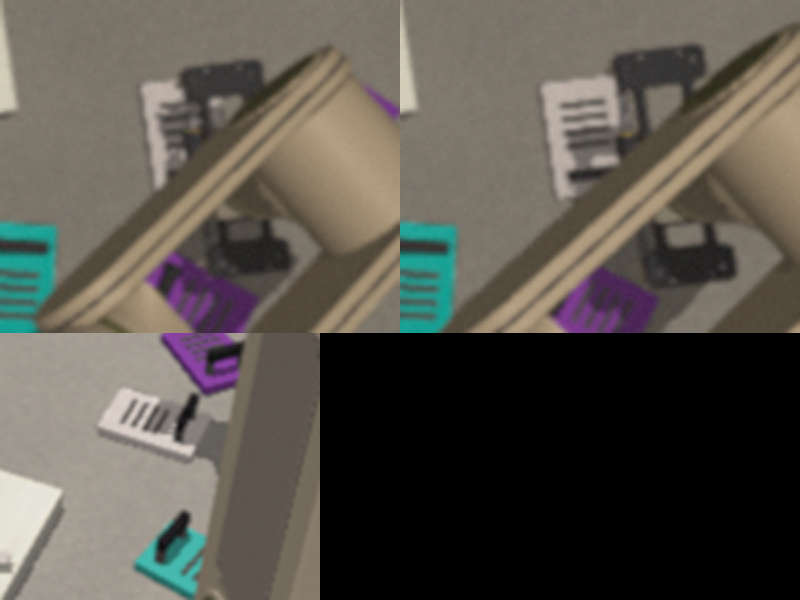

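```bash
python3 - <<'E'
from h import *
s=robot.read_state();p=s["tool_pos"];print(p,s["orientation"])
c=read_camera("top");g=cv2.cvtColor(c["image"],cv2.COLOR_BGR2GRAY)
for z in(0,.019,.084,.15): print(z,proj(c,p+[0,0,z]).round(1))
print("handle",proj(c,[.4084,-.3802,.052]).round(1),"corners",[proj(c,np.r_[(np.array([446,-374.7])+R2(np.radians(8.3))@np.array(v))/1000,.016]).round(1).tolist() for v in((60,40),(60,-40),(-60,40),(-60,-40))])
c2=read_camera("side")
for q in ([.4084,-.3802,.052],p,p+[0,0,.084]): print("side",proj(c2,q).round(1))
E
```

```text
[ 0.40791616 -0.37939646  0.13543465] [-2.05487671e+00 -2.37565331e+00 -8.84870045e-05]
0 [346.  221.2]
0.019 [347.6 221.1]
0.084 [353.6 220.9]
0.15 [360.4 220.5]
handle [339.8 221.4] corners [[321.7, 194.7], [344.7, 191.9], [326.6, 229.3], [349.8, 226.5]]
side [329.  147.4]
side [332.5 127. ]
side [336.4 104.2]
```

```bash
python3 - <<'E'
from h import *
s=robot.read_state();p=s["tool_pos"];ims=[]
for n,(x,y) in(("top",(260,120)),("side",(260,30))):
    c=read_camera(n);im=c["image"].copy()
    im=cv2.resize(im[y:y+190,x:x+190],(400,400),interpolation=cv2.INTER_CUBIC)
    for q,col in((p,(0,0,255)),(p+[0,0,.084],(0,255,255)),([.4084,-.3802,.052],(0,255,0))):
        u,v=(proj(c,q)-[x,y])*400/190;cv2.circle(im,(int(u),int(v)),4,col,1)
    ims.append(im)
cv2.imwrite("pics/g3.png",np.hstack(ims))
E
```

```text
(no output)
```

View pics/g3.png

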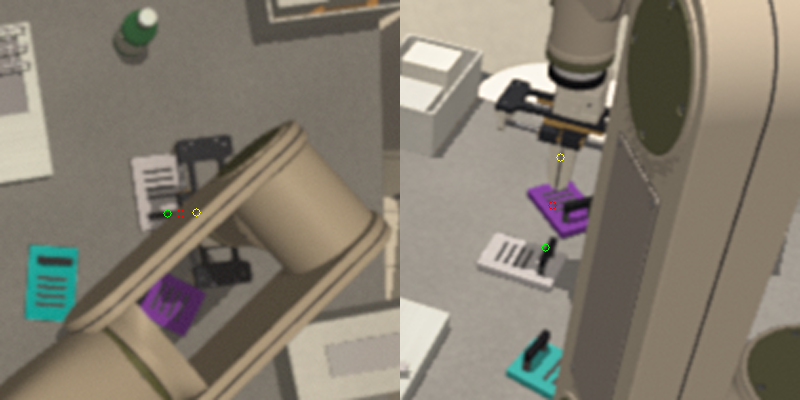

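```bash
python3 -m inch '[0,0,-40,0,0,0,0,-80,0,0,0,0,-108,0,0,0,0,-108,0,0,0,0,-108,0,0]' 30; python3 - <<'E'
from h import *
s=robot.read_state();p=s["tool_pos"];print(p,s["force"])
c=read_camera("side");x,y=290,90;k=8
im=cv2.resize(c["image"][y:y+75,x:x+75],None,fx=k,fy=k,interpolation=cv2.INTER_CUBIC)
for q,col in((p,(0,0,255)),(p+[0,0,.019],(0,255,255)),([.4084,-.3802,.052],(0,255,0))):
    u,v=(proj(c,q)-[x,y])*k;cv2.circle(im,(int(u),int(v)),5,col,1)
cv2.imwrite("pics/g4.png",im)
E
```

```text
t: 4.05
tool_pos: [0.4065, -0.3778, 0.0256]
orientation: [-2.052, -2.372, -0.001]
force: [-0.3, -0.6, -0.8]
opening: 0.0007
gripper_force: 0.0
[ 0.40649353 -0.37778966  0.02555927] [-0.3258209  -0.56498667 -0.77756915]
```

View pics/g4.png

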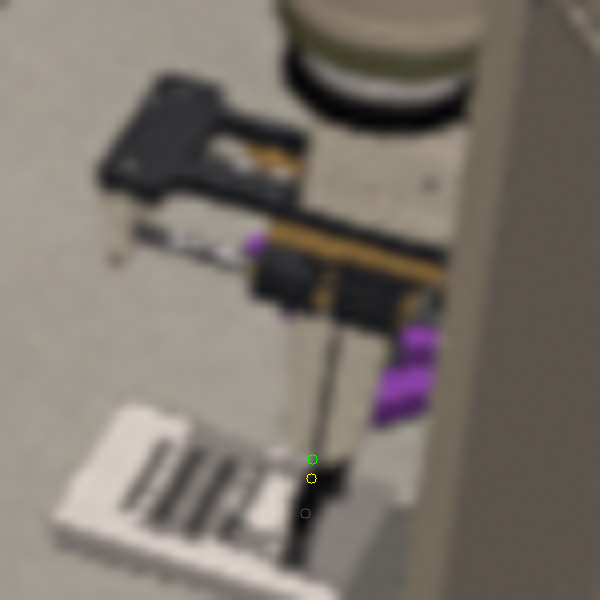

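The picture shows the shut fingertips at (325,465), resting just above the handle top, where the reported TCP is drawn at (305,513). The real tip is therefore about 27 mm higher than reported. The xy position looks good, so I open, go 26 mm lower and grip.

```bash
python3 -m inch '[0,0,6,0,50,0,0,6,0,50,0,0,6,0,50,0,0,6,0,50,0,0,0,0,50,0,0,-10,0,50,0,0,-20,0,50,0,0,-26,0,50,0,0,-26,0,50,0,0,-26,0,50]' 30; python3 -m inch '[0,0,0,0,0,0,0,0,0,0,0,0,0,0,0,0,0,0,0,0,0,0,0,0,0,0,0,0,0,0,0,0,0,0,0,0,0,0,0,0]' 30
```

```text
t: 4.93
tool_pos: [0.4075, -0.3789, 0.0005]
orientation: [-2.054, -2.374, -0.001]
force: [0.1, -0.5, -0.8]
opening: 0.0465
gripper_force: 0.0
t: 5.6
tool_pos: [0.4077, -0.38, 0.002]
orientation: [-2.055, -2.376, 0.001]
force: [-5.4, -0.3, 4.9]
opening: 0.0119
gripper_force: 30.0
```

```bash
python3 -m inch '[0,0,10,0,0,0,0,30,0,0,0,0,55,0,0,3,10,75,0,0,8,40,75,0,0,15,70,75,0,0,22,100,75,0.5,0,29,130,75,1,0,36,160,75,1.7,0,43,190,75,1.7,0]' 40; python3 -m inch '[7,30,0,0,0,10,50,0,0,0,10,57,0,0,0,10,57,0,0,0,10,57,0,0,0]'
python3 - <<'E'
from h import *
s=robot.read_state();print(s["tool_pos"],np.degrees(s["q"][0]-s["q"][5]),s["force"])
c=read_camera("side");cv2.imwrite("pics/p1.png",cv2.resize(c["image"][110:260,150:350],(800,600),interpolation=cv2.INTER_CUBIC))
E
```

```text
t: 6.43
tool_pos: [0.4512, -0.1877, 0.0767]
orientation: [-2.019, -2.407, -0.001]
force: [-0.3, 0.1, -3.8]
opening: 0.0113
gripper_force: 40.0
t: 6.85
tool_pos: [0.4611, -0.1328, 0.0768]
orientation: [2.018, 2.407, -0.0]
force: [-0.3, -0.6, -3.8]
opening: 0.0114
gripper_force: 40.0
[ 0.46107199 -0.13277004  0.07675842] 10.04161628672198 [-0.27713251 -0.59456252 -3.76486693]
```

View pics/p1.png

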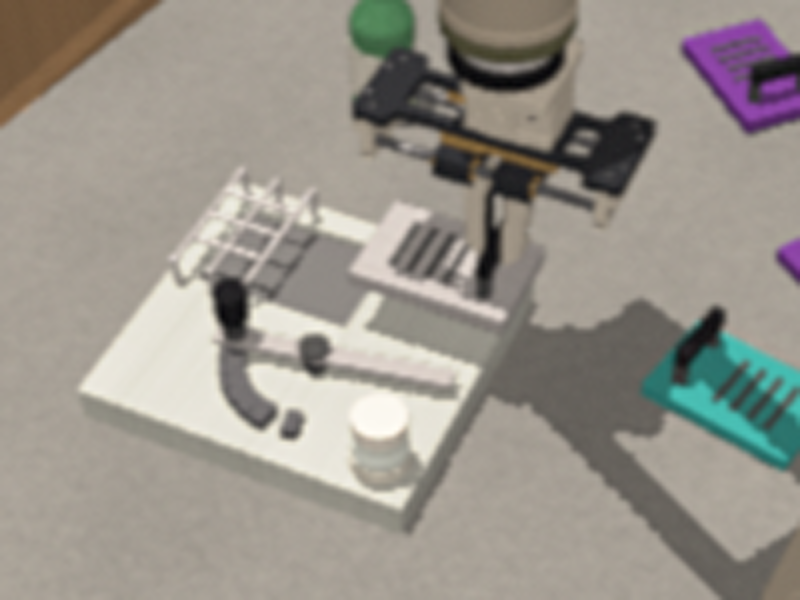

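The picture shows the cassette held level over the lane, left edge from (355,270) to (505,320), clear of the lock arm's tip at (455,382). I lower it to the deck.

```bash
python3 -m inch '[0,0,-15,0,0,0,0,-30,0,0,0,0,-38,0,0,0,0,-42,0,0,0,0,-43,0,0,0,0,-43,0,0,0,0,-43,0,0]'
python3 - <<'E'
from h import *
s=robot.read_state();print(s["tool_pos"],s["force"])
c=read_camera("side");g=cv2.cvtColor(c["image"],cv2.COLOR_BGR2GRAY).astype(np.float32)
o=np.array([625.2,-104.5])+R2(np.radians(10))@np.array([-128,0]);a=np.radians(10)
z=.030+.002+.016
for nm,p,q,n in(("back",(60,-33),(60,33),(1,0)),("right",(0,-40),(52,-40),(0,1)),("left",(-52,40),(52,40),(0,1))):
    print("S",nm,n,np.round(edge(c,g,o,a,p,q,n,z,8),2))
o=np.array([625.2,-104.5])
for nm,p,q,n in(("left",(-130,175),(75,175),(0,1)),("front",(-170,90),(-170,165),(1,0)),("pleft",(-50,43),(0,43),(0,1)),("pfront",(-63,-30),(-63,30),(1,0))):
    print("D",nm,n,np.round(edge(c,g,o,a,p,q,n,.03,8),2))
E
```

```text
t: 7.48
tool_pos: [0.4617, -0.1332, 0.0345]
orientation: [2.02, 2.405, 0.0]
force: [-0.1, -0.2, -4.5]
opening: 0.0117
gripper_force: 40.0
[ 0.46167554 -0.13316998  0.03446079] [-0.06413382 -0.24345546 -4.51054051]
S back (1, 0) [-1.03 -0.87 25.    0.73]
S right (0, 1) [-0.74 -1.73 19.    1.02]
S left (0, 1) [-1.6   0.26 25.    0.55]
D left (0, 1) [-1.3  -0.08 25.    0.27]
D front (1, 0) [-3.99 -0.4  25.    0.58]
D pleft (0, 1) [-2.54  0.11 25.    0.68]
D pfront (1, 0) [ 1.67  0.24 23.    0.46]
```

```bash
for i in 1 2; do python3 -m inch '[0,0,-1,0,0,0,0,-1,0,0]'|egrep 'pos|force'; done
```

```text
tool_pos: [0.4615, -0.1328, 0.0332]
force: [0.3, 1.2, -3.9]
gripper_force: 40.0
tool_pos: [0.4615, -0.1328, 0.032]
force: [0.3, 0.1, -2.7]
gripper_force: 40.0
```

```bash
python3 -m inch '[0,0,-1,0,0,0,0,-1,0,0]'|egrep 'pos|force';python3 -m inch '[10,1.8,0,0,0,20,3.5,0,0,0,30,5.3,0,0,0,30,5.3,0,0,0]'|egrep 'pos|force'
```

```text
tool_pos: [0.4615, -0.1328, 0.032]
force: [-5.4, 1.9, 9.5]
gripper_force: 40.0
tool_pos: [0.4932, -0.1278, 0.032]
force: [2.5, 0.3, 4.1]
gripper_force: 40.0
```

```bash
python3 -m inch '[12,2.1,0,0,0,24,4.2,0,0,0,36,6.3,0,0,0,48,8.5,0,0,0,60,10.6,0,0,0,70,12.3,0,0,0,80,14.1,0,0,0,86,15.2,0,0,0,89,15.7,0,0,0,89,15.7,0,0,0]'|egrep 'pos|ori|force'
python3 - <<'E'
from h import *
c=read_camera("side");cv2.imwrite("pics/p2.png",cv2.resize(c["image"][130:250,160:320],(800,600),interpolation=cv2.INTER_CUBIC))
E
```

```text
tool_pos: [0.5803, -0.1115, 0.0304]
orientation: [-2.019, -2.406, -0.0]
force: [0.7, 0.4, -2.7]
gripper_force: 39.4
```

View pics/p2.png

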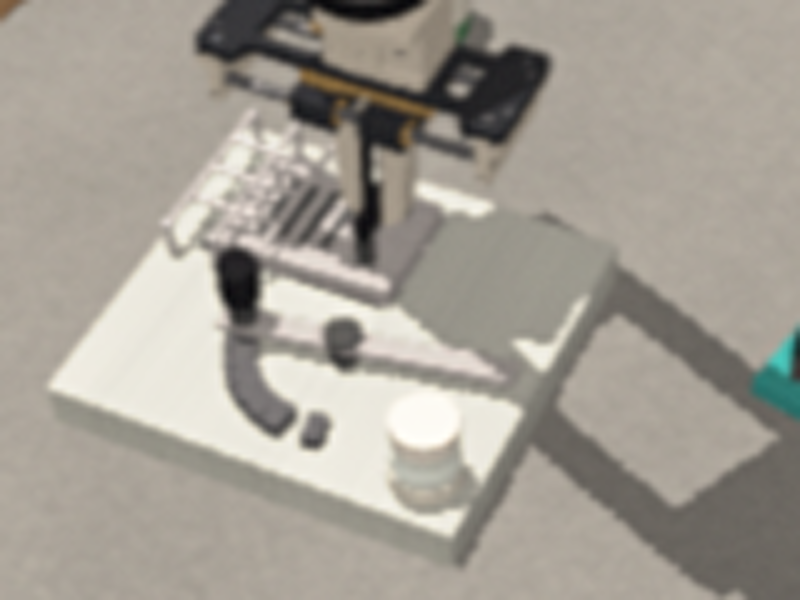

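The cassette lies under the guard, with its rear left corner at (390,295) and almost home. I push the last 7 mm and lower it.

```bash
python3 -m inch '[4,0.7,0,0,0,7,1.2,0,0,0,7,1.2,0,0,0]'|egrep 'pos|force'; python3 -m inch '[0,0,-1,0,0,0,0,-2,0,0,0,0,-3,0,0,0,0,-3,0,0]'|egrep 'pos|force'
```

```text
tool_pos: [0.5875, -0.1104, 0.0307]
force: [-0.8, 0.1, -3.7]
gripper_force: 39.4
tool_pos: [0.5869, -0.1106, 0.0276]
force: [-1.5, 0.4, -2.8]
gripper_force: 39.5
```

```bash
python3 -m inch '[0,0,-1,0,0,0,0,-2,0,0,0,0,-3,0,0,0,0,-3,0,0]'|egrep 'pos|force'; python3 -m inch '[0,0,-1,0,0,0,0,-1,0,0]'|egrep 'pos|force'
```

```text
tool_pos: [0.5871, -0.1106, 0.0247]
force: [-3.3, -0.2, 0.9]
gripper_force: 39.8
tool_pos: [0.5873, -0.1106, 0.0239]
force: [-3.3, -0.7, 1.3]
gripper_force: 39.9
```

```bash
python3 - <<'E'
from h import *
c=read_camera("side");g=cv2.cvtColor(c["image"],cv2.COLOR_BGR2GRAY).astype(np.float32)
o=np.array([625.2,-104.5]);a=np.radians(10)
for nm,p,q,n in(("front",(-60,-5),(-60,36),(1,0)),("left",(-55,40),(0,40),(0,1))):
    print("S",nm,n,np.round(edge(c,g,o,a,p,q,n,.038,6),2))
s=robot.read_state();print(s["tool_pos"],s["force"])
E
```

```text
S front (1, 0) [-1.58  2.39 25.    0.79]
S left (0, 1) [-1.41 -0.13 23.    0.47]
[ 0.58725428 -0.11062935  0.02390824] [-3.14801625 -0.67896017  1.05363478]
```

The cassette has dropped 8 mm, which is the pocket's depth. I release it, rise clear and go above the knob.

```bash
python3 -m inch '[0,0,1,0,32,0,0,1,0,32,0,0,1,0,32,0,0,1,0,32,0,0,1,0,32]'|egrep 'pos|force|open'; python3 -m inch '[0,0,15,0,32,0,0,40,0,32,0,0,77,0,32,5,25,77,0,60,10,50,77,0,60,15,75,77,0,60,20,98,77,0,60,20,100,77,0,60,20,100,77,0,60]'|egrep 'pos|force|open'
python3 - <<'E'
from h import *
s=robot.read_state();print(s["tool_pos"])
c=read_camera("side");cv2.imwrite("pics/k1.png",cv2.resize(c["image"][110:230,150:310],(800,600),interpolation=cv2.INTER_CUBIC))
p=s["tool_pos"]
print((proj(c,p+[0,0,.027])-[150,110])*5,(proj(c,[.6078,-.0107,.096])-[150,110])*5)
E
```

```text
tool_pos: [0.5874, -0.1104, 0.0248]
force: [-0.2, -0.2, 0.8]
opening: 0.0295
gripper_force: 0.0
tool_pos: [0.6073, -0.0092, 0.1017]
force: [0.5, 0.7, 0.9]
opening: 0.0558
gripper_force: 0.0
[ 0.60725636 -0.00923231  0.10167558]
[272.21207268 319.83872476] [278.14535682 358.84422215]
```

View pics/k1.png

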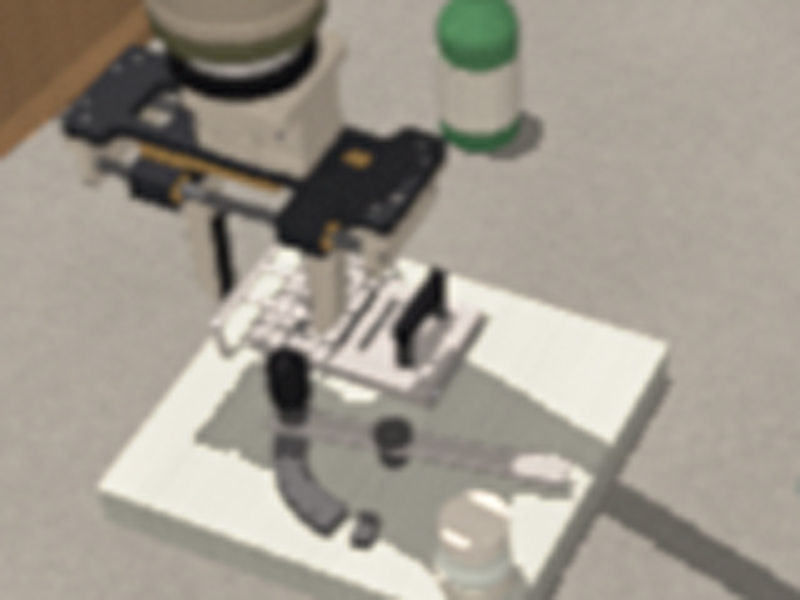

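The cassette is seated, with the handle at (420,315). The fingers at (220,290) and (328,325) straddle the knob at (287,360). I go down and grip it.

```bash
python3 -m inch '[0.5,0,-20,0,60,0.5,0,-40,0,60,0.5,0,-55,0,60,0.5,0,-67,0,60,0.5,0,-67,0,60,0.5,0,-67,0,60]' 45|egrep 'pos|force|open'; python3 -m inch '[0,0,0,0,10,0,0,0,0,10,0,0,0,0,10,0,0,0,0,10,0,0,0,0,10,0,0,0,0,10,0,0,0,0,10]'|egrep 'pos|force|open'
```

```text
tool_pos: [0.607, -0.0113, 0.0342]
force: [0.0, -0.7, -0.6]
opening: 0.0558
gripper_force: 0.0
tool_pos: [0.6057, -0.0114, 0.0355]
force: [-12.4, -4.0, 12.0]
opening: 0.0254
gripper_force: 45.0
```

```bash
python3 -m inch '[-1,0,3,0,10,-1,0,6,0,10,-1,0,10,0,10,-1,0,13,0,10,-1,0,13,0,10]'|egrep 'pos|force|open'
python3 - <<'E'
from h import *
s=robot.read_state();print(s["tool_pos"],s["force"],s["q"])
o=np.array([625.2,-104.5]);A=R2(np.radians(10));piv=o+A@[-60,85];print("pivot",piv)
k=s["tool_pos"][:2]*1000-piv;r=np.hypot(*k);a0=np.degrees(np.arctan2(k[1],k[0]));print(r,a0)
for t in range(0,82,5):
    th=np.radians(t);d=(R2(th)-np.eye(2))@k;print(t,d.round(1))
E
```

```text
tool_pos: [0.6053, -0.011, 0.0472]
force: [-4.7, -3.8, -8.0]
opening: 0.0248
gripper_force: 45.0
[ 0.60530558 -0.01098567  0.04720752] [-4.71261189 -3.80287167 -8.04117308] [-1.02146281e-01  2.47802705e-01  1.60732216e+00 -1.02038586e-03
  1.28927133e+00 -2.76083913e-01]
pivot [551.35143972 -31.21023165]
57.62014990242326 20.54837409442161
0 [0. 0.]
5 [-2.   4.6]
10 [-4.3  9.1]
15 [-7.1 13.3]
20 [-10.2  17.2]
25 [-13.6  20.9]
30 [-17.3  24.3]
35 [-21.4  27.3]
40 [-25.6  29.9]
45 [-30.1  32.2]
50 [-34.8  34.1]
55 [-39.6  35.6]
60 [-44.5  36.6]
65 [-49.5  37.2]
70 [-54.5  37.4]
75 [-59.5  37.1]
80 [-64.5  36.4]
```

```bash
python3 -m inch '[-1.4,3.3,1,3.5,10,-2.9,6.7,1,7,10,-4.7,9.9,1,10.5,10,-6.6,13,1,14,10,-8.8,16,1,17.5,10,-11.1,18.8,1,21,10,-13.6,21.5,1,24.5,10,-16.2,24.1,1,28,10,-22,28.6,1,35,10,-22,28.6,1,35,10]'|egrep 'pos|force|open'
```

```text
tool_pos: [0.5826, 0.0179, 0.0475]
force: [-1.3, -7.9, -7.3]
opening: 0.0255
gripper_force: 45.0
```

```bash
python3 -m inch '[-3,2,1.5,3.5,10,-6.2,3.9,1.5,7,10,-9.5,5.5,1.5,10.5,10,-12.9,6.9,1.5,14,10,-16.3,8.1,1.5,17.5,10,-19.9,9.1,1.5,21,10,-27.1,10.4,1.5,28,10,-34.4,10.9,1.5,35,10,-41.7,10.4,1.5,42,10,-41.7,10.4,1.5,42,10]'|egrep 'pos|ori|force|open'
python3 -m inch '[-1.5,-0.2,0,1.5,10,-3.1,-0.4,0,3,10,-3.1,-0.4,0,3,10]'|egrep 'pos|force|open'
python3 - <<'E'
from h import *
s=robot.read_state();print(s["tool_pos"],s["force"],np.degrees(s["q"][0]-s["q"][5]))
c=read_camera("side");cv2.imwrite("pics/l1.png",cv2.resize(c["image"][130:250,160:320],(800,600),interpolation=cv2.INTER_CUBIC))
E
```

```text
tool_pos: [0.5411, 0.0278, 0.0492]
orientation: [-0.07, -3.138, 0.002]
force: [0.3, -5.8, -8.0]
opening: 0.025
gripper_force: 45.0
tool_pos: [0.5388, 0.0274, 0.0495]
force: [-2.0, -5.8, -7.3]
opening: 0.025
gripper_force: 45.0
[0.53878717 0.02739609 0.04946745] [-2.01874041 -5.76401416 -7.25553853] 90.03562628203683
```

View pics/l1.png

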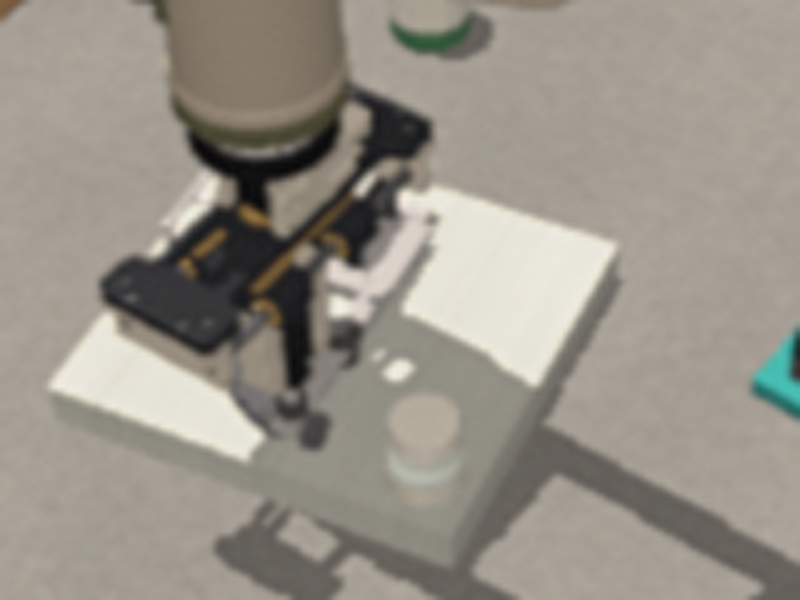

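The picture shows the arm lying across the seated cassette's near edge, from the pivot at (345,335) towards (430,225), with the knob held at (295,370). That was the last of the ten pictures, so I lower the plunger and read the forces.

```bash
python3 -m inch '[0,0,-3,0,10,0,0,-5,0,10,0,0,-5,0,10]'|egrep 'pos|force'; python3 -m inch '[0,0,-1.5,0,10,0,0,-3,0,10,0,0,-3,0,10]'|egrep 'pos|force';  python3 -m inch '[0,0,-1.5,0,10,0,0,-3,0,10,0,0,-3,0,10]'|egrep 'pos|force'
```

```text
tool_pos: [0.539, 0.0275, 0.0442]
force: [-1.6, -5.5, -6.5]
gripper_force: 45.0
tool_pos: [0.539, 0.0274, 0.0414]
force: [-1.7, -5.4, -5.8]
gripper_force: 45.0
tool_pos: [0.539, 0.0275, 0.0385]
force: [-2.4, -4.9, -5.2]
gripper_force: 45.0
```

```bash
python3 -m inch '[0,0,-1.5,0,10,0,0,-2.5,0,10,0,0,-2.5,0,10]'|egrep 'pos|force'; python3 -m inch '[1.5,0,0,0,10,3,0.5,0,0,10,3,0.5,0,0,10]'|egrep 'pos|force'; python3 -m inch '[-3,-0.5,0,0,10,-6,-1,0,0,10,-6,-1,0,0,10]'|egrep 'pos|force';python3 -m inch '[1.5,0.2,0,0,10,3,0.5,0,0,10,3,0.5,0,0,10]'|egrep 'pos|force'
```

```text
tool_pos: [0.5391, 0.0275, 0.0362]
force: [-2.2, -6.9, -5.2]
gripper_force: 45.0
tool_pos: [0.5397, 0.0276, 0.0357]
force: [-13.4, -7.3, 1.4]
gripper_force: 45.0
tool_pos: [0.5379, 0.0272, 0.0374]
force: [2.0, -4.6, -4.3]
gripper_force: 45.0
tool_pos: [0.5392, 0.0275, 0.0365]
force: [-2.3, -6.6, -4.4]
gripper_force: 45.0
```

The arm is blocked both ways, so the pin is in the notch. I let go, rise and back away.

```bash
python3 -m inch '[0,0,0,0,60,0,0,0,0,60,0,0,0,0,60,0,0,0,0,60,0,0,0,0,60]'|egrep 'pos|force|open'; python3 -m inch '[0,0,20,0,60,0,0,50,0,60,0,0,80,0,60,0,0,120,0,60,-15,15,140,0,60,-45,40,150,0,60,-75,70,150,0,60,-105,100,150,0,60,-130,130,150,0,60,-130,165,150,0,60]'|egrep 'pos|force'; python3 -m inch '[0,40,0,0,60,0,80,0,0,60,0,120,0,0,60,0,120,0,0,60,0,120,0,0,60]'|egrep '^t|pos|force'
python3 - <<'E'
from h import *
o=np.array([625.2,-104.5]);a=np.radians(10);A=R2(a)
for n in("top","side"):
    c=read_camera(n);cv2.imwrite(f"pics/end_{n}.png",c["image"]);g=cv2.cvtColor(c["image"],cv2.COLOR_BGR2GRAY).astype(np.float32)
    for nm,p,q,nn,z in(("arm_near",(-68,35),(-68,-12),(1,0),.049),("arm_tip",(-64,-18),(-56,-18),(0,1),.049),("cas_left",(-45,40),(0,40),(0,1),.038),("cas_right",(-45,-40),(0,-40),(0,1),.038),("cas_front_free",(-60,-36),(-60,-24),(1,0),.038)):
        print(n,nm,np.round(edge(c,g,o,a,p,q,nn,z,6),2))
    dark=(c["image"].max(2)<60).astype(np.uint8)
    w=o+A@[-60,145]
    for z in(.081,.090):
        print("knob pred",z,proj(c,np.r_[w/1000,z]).round(1))
    u,v=proj(c,np.r_[w/1000,.081]).astype(int);ys,xs=np.nonzero(dark[v-11:v+12,u-10:u+11]);print("knob dark",xs.mean()+u-10,ys.mean()+v-11,ys.min()+v-11,ys.max()+v-11,len(xs))
    w=o+A@[-38,0];u,v=proj(c,np.r_[w/1000,.066]).astype(int);ys,xs=np.nonzero(dark[v-12:v+13,u-14:u+15]);print("handle pred",u,v,"dark",xs.mean()+u-14 if len(xs) else 0,ys.mean()+v-12 if len(ys) else 0,len(xs))
E
```

```text
tool_pos: [0.5404, 0.0285, 0.0373]
force: [-0.4, 0.1, 0.2]
opening: 0.0533
gripper_force: 0.0
tool_pos: [0.4061, 0.1939, 0.187]
force: [-0.5, -0.4, -0.1]
gripper_force: 0.0
t: 18.48
tool_pos: [0.409, 0.315, 0.1864]
force: [1.2, -0.4, -0.0]
gripper_force: 0.0
top arm_near [-0.98 -2.68 25.    1.05]
top arm_tip [ 1.38 25.67 23.    1.28]
top cas_left [ 3.41 -0.   24.    0.3 ]
top cas_right [-3.48 -0.1  23.    0.19]
top cas_front_free [ 2.01  6.74 23.    0.4 ]
knob pred 0.081 [217.8 178.1]
knob pred 0.09 [217.5 177.7]
knob dark 219.0 180.66666666666666 180 181 3
handle pred 260 165 dark 0 0 0
side arm_near [-1.75  4.18 19.    2.06]
side arm_tip [  0.51 -15.91  13.     1.02]
side cas_left [ 3.69 -0.24 25.    0.16]
side cas_right [-2.11 -1.11 20.    1.65]
side cas_front_free [-3.15 -5.38 13.    0.43]
knob pred 0.081 [216.4 204.1]
knob pred 0.09 [216.2 201.9]
knob dark 215.22222222222223 207.0940170940171 199 215 117
handle pred 233 171 dark 0 0 0
```

```bash
python3 - <<'E'
from h import *
o=np.array([625.2,-104.5]);A=R2(np.radians(10))
for n in("top","side"):
    c={**read_camera(n)};im=c["image"].max(2)
    def prof(pts,z): 
        r=[]
        for p in pts:
            u,v=proj(c,np.r_[(o+A@np.array(p))/1000,z]).round().astype(int);r.append(int(im[v,u]))
        return r
    print(n,"along x y=0 z=74",prof([(x,0) for x in range(-70,0,3)],.074))
    print(n,"arm across y=10 z=49",prof([(x,10) for x in range(-90,-35,3)],.049))
    print(n,"arm along x=-60",prof([(-60,y) for y in range(60,-60,-6)],.049))
    print(n,"knob",prof([(x,145) for x in range(-84,-34,3)],.096))
E
```

```text
top along x y=0 z=74 [183, 204, 206, 206, 201, 162, 129, 129, 113, 83, 68, 68, 92, 154, 199, 212, 214, 204, 162, 123, 158, 189, 156, 106]
top arm across y=10 z=49 [216, 215, 214, 209, 209, 184, 154, 174, 205, 207, 204, 197, 197, 198, 161, 122, 93, 69, 66]
top arm along x=-60 [208, 209, 210, 209, 207, 207, 210, 209, 204, 204, 206, 207, 198, 169, 123, 123, 164, 183, 217, 217]
top knob [140, 117, 88, 66, 55, 64, 71, 71, 72, 72, 72, 67, 93, 138, 163, 202, 209]
side along x y=0 z=74 [131, 130, 131, 130, 131, 130, 131, 130, 131, 131, 131, 130, 131, 131, 131, 131, 130, 130, 132, 130, 131, 130, 132, 131]
side arm across y=10 z=49 [129, 131, 131, 130, 131, 131, 131, 131, 131, 131, 132, 131, 131, 131, 131, 131, 131, 130, 131]
side arm along x=-60 [213, 211, 210, 214, 153, 129, 129, 131, 132, 131, 131, 131, 131, 131, 132, 130, 131, 131, 131, 132]
side knob [213, 205, 160, 88, 36, 35, 37, 38, 33, 30, 43, 143, 159, 131, 115, 115, 117]
```

```bash
python3 -c "
from plant import job
print(job.close_job())"
```

```text
the job is handed in; nothing more can be done
None
```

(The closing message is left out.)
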